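# Load a watch movement through the spring gate of the timing tester

## Robot

A 6-joint arm with a two-finger parallel gripper is mounted at the origin on the work surface. World frame = base frame: x ahead of the robot, y to its left, z up, the work surface at z = 0. Lengths are in m, angles in rad, forces in N, time in s.
With the tool pointing down it reaches from about 0.375 to 0.9 m from the base axis. Payload 3.1 kg.
Tool frame: the origin (TCP) lies on the centre line of the jaws, within the pads' length; the fingertips stand 25 mm ahead of it and the grasp point (between the pads) lies 6 mm ahead of it (manip.tips_ahead is the distance from the TCP to the fingertips, in m); z points along the fingers, y is the direction in which the jaws open and shut (so a half turn about z gives the same grasp; the last joint's range is limited). The gripper opens to 85 mm and grips with 20 to 120 N. Pads are 22 mm wide; open, the fingers measure 114 mm over their backs; the gripper's body (76 mm by 85 mm) begins 54 mm behind the grasp point. The pads swing forward as they close: fully open they stand 13 mm farther back than shut.
Start: joints at [-0.178, 0.527, 1.433, -0, 1.181, -0.178], TCP at [0.625, 0, 0.256] pointing down, gripper open.
Joint ranges: [-3.08, 3.08], [-0.75, 2.2], [0.22, 2.44], [-1.43, 4.57], [0, 2.65], [-2.85, 2.85]. Speed limits (rad/s): [2.79, 2.79, 3.14, 3.14, 3.14, 3.14].

## Interface

Orientations are given as a unit quaternion [x, y, z, w].
In Python, from station import manip gives the robot as it stands.
- The arm moves only by the tool play_rows, never from a script. Its argument "steps" is a list that holds one entry, the list of rows, each a list of 6 numbers: the shift along the tool's x, y, z in m, then the turn, a rotation vector about the tool's x, y, z in degrees. In form: [[[x, y, z, rx, ry, rz], ...]]. A call has 1 to 10 rows; each row shifts and turns the commanded pose from where the row before left it, along the tool's axes as they then stand; what a row does not reach is not made up. A row lasts 1/8 s, in which the tool goes at most 62.5 mm and 10.7 degrees, less where a joint would pass 70% of its speed; a pose out of reach is approached as far as the arm can. A call is refused whole if a number of a shift passes 0.0625 or a number of a turn 10.7, either way. A call with a gripper value outside its range is refused whole. "fingers" is the opening, from 0 (shut) to 1 (fully open), set as the call begins (left out, the last holds). The fingers move at their own pace and stop on an object; "squeeze" is the grip in N (left out, the last holds). Time passes only in rows, so rows that do not move let the fingers close. It gives the time, the measured TCP pose, the force and the opening at its end, in the units of the state.
- manip.sense(): the state, without advancing time (a new reading comes with each control period).
- manip.snapshot(name): name is "scene" or "side" or "wrist"; returns a dict with "img" (400x640x3 uint8, red, green, blue), "K" (3x3 intrinsics, pixels), "world_from_camera" (4x4, takes a point from camera to world coordinates). Camera axes: x right, y down, z forward; pixel columns grow to the right and rows downward; lengths in m; the calibration is good to about 2 mm. The wrist camera is an equidistant fisheye: a pixel r from the principal point sees the ray r / f radians off the axis. A picture is of the moment at which its call begins. There is no depth.
- manip.sign_off(): hands the job in, once; it reports no verdict.
Trained networks look in a picture, given as the dict that the camera call returned (one of the last four; its "shot" number tells which), for a name from the list of things; names that differ only in an ending like _2 or _b are one class to them, and where a whole thing is asked for, a point or a joint stands for the part that bears it (a point fixed in the world has none). Each returns a list of dicts, best first, with "score" (0 to 1); they miss things now and then, are a little off and sometimes report something else, mostly with a low value. They report only what shows in the picture. A call takes as long as a camera call. They do not tell look-alikes from the thing itself.
- manip.regions_of(label, picture): "pixels" (400x640 bool, what is visible of it) and "rect" ([left, top, right, bottom] in pixels, round what is visible of it).
- manip.pinpoint(label, picture): "point" ([column, row] in pixels: a listed point, or the origin of a listed thing).
The state is a dict: "t": time; "q": joint angles; "qd": joint speeds; "tau": joint torques, N m; "tcp_pos": TCP position; "tool_rot": TCP orientation; "force": force on the tool from outside, world axes, zero at the start; "ft_torque": the same for the moment, N m; "finger_gap": opening from 0.0 (shut) to 1.0 (fully open).
Only numpy, scipy, OpenCV 4.12 (cv2) and the standard library are available. Lean on these libraries where they do the work, as an engineer would, in place of code of your own. Each camera call takes 0.05 s, during which the arm holds its last target.

## Task

Load the watch movement into the timing tester: with one finger push the orange spring gate open and hold it open, and with the other finger push the blue carrier along its lane through the gateway, far enough in that the gate can swing fully shut behind it once you take your hand away. Do not shove the gate open with the carrier or let the gate spring back on it; only push the carrier, never lift or tip it, and leave the glass dome, the red-capped pot and the black loupe where they stand.

Things in the scene. Friction and masses are not known exactly. Their poses are not given: they have to be found in the camera images.
- bay: Tester's loading bay, fixed: grey base plate 10 mm thick, x -100..210, y -43..189 mm. Origin at bench height, on the lane's centre line, in the shut gate's plane; x points through the gateway into the bay, y to the hinge side, z up (all positions here: bay frame). Lane along x: rails at y +-23.5 mm, 5 wide, tops 16 mm above the bench. No walls before the gate; open above.
- bay_end (a point): Middle of the top of the bay's white end wall where it crosses the lane, 50 mm above the bench: x 206, y 0. The wall spans x 202..210, y -41..124 mm. A white side wall (y -42..-36, x 0..205 mm) is as high; the lane floor between gate and end wall is green.
- console (a point): Centre of the top of the white console with orange display, fixed on the hinge side: x -30..210, y 127..187 mm, top 50 mm above the bench (55 at its knob).
- gate: Orange gate panel, 5 mm thick, lower edge 19 and upper 55 mm above the bench (passes over the rails). Origin on the vertical hinge axis: x 0, y 112 mm, 37 mm above the bench; steel post beside it, y 111..121, top 56. Shut it lies along -y across the lane, yaw equal to the bay's. It opens only inwards (free end to +x, counter-clockwise from above); yaw minus bay yaw = opening, at most 1.5 rad.
- gate_tip (a point): Top of the gate's black free end, 137 mm from the hinge axis, 55 mm above the bench; x 0, y -25 mm when shut. A damped spring shuts the gate in about 1 s: 0.15 N m shut, 0.25 wide open (some 6 N opens it 25 mm from the hinge). The free end sweeps a 137 mm circle about the hinge: it misses the carrier only if the carrier's centre is 122 mm or more past the gate plane.
- carrier: Blue block with a round steel and brass watch movement on top, loose in the lane: 36 mm long (x, along the lane), 38 wide, block 20 tall, 25 with the movement (31 across), about 90 g. Origin: centre of its underside, on the base plate 10 mm above the bench (block top at 30). 2 mm play each side between the rails, which guide it. Its centre starts 34 to 60 mm before the gate plane.
- dome: Amber glass dust dome with a knob, 60 mm across, 60 mm tall, on the bench; origin at the centre of its underside. Leave alone.
- pot: Small clear parts pot with a red cap, 42 mm across, 45 mm tall, on the bench; origin at the centre of its underside. Leave alone.
- loupe: Black eye loupe, 38 mm across, 32 mm tall, standing on the bench; origin at the centre of its underside. Leave alone.
Not all that is in view belongs to the job. What is shaped like the carrier but green is not meant.

How it is judged:
On the way, in this order (a step that is already met when the one before it is completed fails the run):
1. a finger has pushed the gate open (free end 30 mm or more inwards) before the carrier's centre reaches the gate plane (x of gate_tip in the frame of bay above 0.03 m and x of carrier in the frame of bay below 0 m and contact force between the fingers and gate above 0.3 N).
2. the carrier is pushed through the gateway while a finger holds the gate open (x of gate_tip in the frame of bay above 0.06 m and x of carrier in the frame of bay between 0.025 and 0.11 m and contact force between the fingers and gate above 0.3 N and contact force between the fingers and carrier above 0.02 N).
At the end, for the whole second after the job is handed in: The carrier stands flat and still in its lane inside the bay, its centre at least 118 mm past the gate plane, and the gate is shut behind it (free end within 8 mm of shut) (x of carrier in the frame of bay between 0.118 and 0.19 m and y of carrier in the frame of bay between -0.012 and 0.012 m and z of carrier in the frame of bay between 0.006 and 0.014 m and angle between carrier's own z axis and vertical below 0.1 rad and linear speed of carrier below 0.01 m/s and x of gate_tip in the frame of bay below 0.008 m); the robot touches nothing.
It fails at once if the carrier bears on the gate, or the gate on the carrier, with more than 0.7 N (contact force between carrier and gate above 0.7 N).
It fails at once if the carrier is lifted more than 8 mm off the base plate (z of carrier in the frame of bay above 0.018 m).
It fails at once if the carrier is tipped by more than 0.3 rad (angle between carrier's own z axis and vertical above 0.3 rad).
It fails at once if the dome, pot or loupe is moved more than 20 mm or knocked over (distance of any of dome, pot, loupe from where it was at the start of the episode above 0.02 m or angle between any of dome, pot, loupe's own z axis and vertical above 0.4 rad).
It also fails if it takes over 38 s, if anything falls off the work surface, if the arm or the gripper's body presses on something with over 40 N, if the wrist force passes 120 N, or if a joint passes its speed limit or range.

## Working session

There is one attempt and no reset: what is moved stays moved. The work goes in short steps, Python scripts to look and compute and a tool call to move; the robot and the scene stay as the last step left them, time stands still between calls to the robot, and variables do not carry over. Pictures are saved under pics/ and viewed, and the job is handed in when it is done.

Besides the shell and the picture viewer there is one more tool, called after ">>>" by a JSON object that holds its "op" and its "data". play_rows: Moves the arm, as the interface text tells. Its arguments: {"type":"object","properties":{"steps":{"type":"array"},"fingers":{"type":"number"},"squeeze":{"type":"number"}},"required":["steps"]}

```bash
mkdir -p pics; ls
python3 - <<'E'
from station import manip
import cv2
print(manip.sense())
for n in ["scene","side","wrist"]:
    s=manip.snapshot(n); cv2.imwrite(f"pics/{n}0.png",s["img"][:,:,::-1]); print(n,s["K"],s["world_from_camera"])
    for l in ["bay_end","console","gate","gate_tip","carrier","dome","pot","loupe"]:
        print(l,[(d["point"],round(d["score"],2)) for d in manip.pinpoint(l,s)[:3]])
E
```

```text
pics
{'t': 0.0, 'q': array([-1.78535267e-01,  5.28433733e-01,  1.43394346e+00, -2.55229943e-05,
        1.18138768e+00, -1.78474506e-01]), 'qd': array([ 0.00052275, -0.00138081,  0.00090204, -0.00023272,  0.00101369,
        0.00169496]), 'tau': array([ 2.50220628e-04, -4.42344439e+01, -1.78024775e+01, -2.06930472e-04,
        8.36740597e-03,  2.24214921e-05]), 'tcp_pos': array([6.24318783e-01, 1.23833016e-04, 2.55340397e-01]), 'tool_rot': array([ 7.07124411e-01,  7.07088316e-01, -6.29120779e-04, -8.85424816e-04]), 'force': array([-0.31553073,  0.24423037, -0.46473124]), 'ft_torque': array([-0.01918522,  0.03083335, -0.03804821]), 'finger_gap': 1.0010834147678043}
scene [[486.22575665   0.         326.8909713 ]
 [  0.         486.22575665 194.9658518 ]
 [  0.           0.           1.        ]] [[ 0.67619817  0.41735955 -0.60709722  1.10112238]
 [ 0.73671426 -0.37987975  0.55941351 -0.47529431]
 [ 0.00285263 -0.82553157 -0.56434873  0.60520014]
 [ 0.          0.          0.          1.        ]]
bay_end [([384.2, 261.9], 0.81)]
console [([407.9, 203.9], 0.96)]
gate [([363.9, 194.7], 
[... 1067 characters left out ...]
4.2, 295.0], 0.87)]
wrist [[309.70691629   0.         316.69371807]
 [  0.         309.70691629 202.08354084]
 [  0.           0.           1.        ]] [[ 9.99999043e-01  1.38205114e-03 -6.64505968e-05  6.24393847e-01]
 [ 1.31153895e-03 -9.62091926e-01 -2.72722213e-01  6.85535584e-02]
 [-4.40847629e-04  2.72721865e-01 -9.62092818e-01  3.74263139e-01]
 [ 0.00000000e+00  0.00000000e+00  0.00000000e+00  1.00000000e+00]]
bay_end [([400.0, 183.3], 0.67), ([214.9, 176.8], 0.17)]
console [([330.2, 15.4], 0.88)]
gate [([238.0, 52.5], 0.71)]
gate_tip [([211.9, 175.6], 0.59)]
carrier [([192.5, 136.8], 0.79), ([125.1, 222.5], 0.76), ([120.0, 155.8], 0.69)]
dome []
pot []
loupe [([280.8, 250.3], 0.69)]
```

View pics/scene0.png

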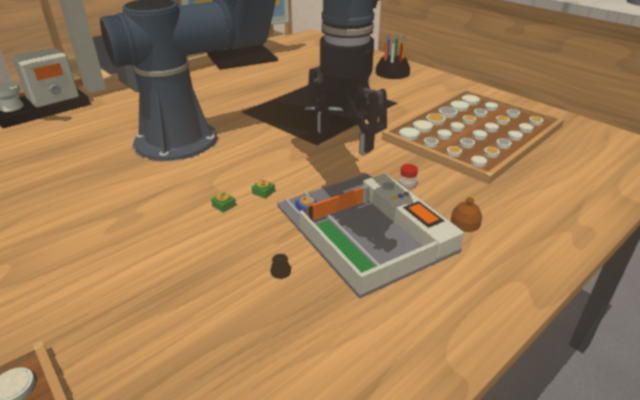

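View pics/side0.png

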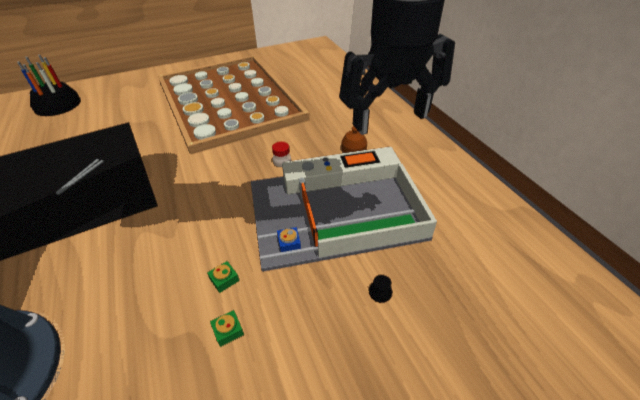

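View pics/wrist0.png

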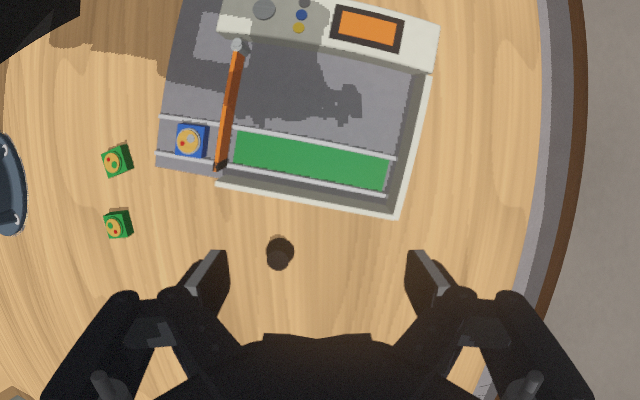

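The blue carrier is at scene (305,204), side (288,238) and wrist (190,140). The look-alikes are the green blocks at side (223,276) and (227,327), wrist (117,160) and (117,223). I choose the blue one, which sits in the lane before the orange gate. Next I fit the bay pose.

```bash
cat > h.py <<'E'
import numpy as np, cv2
from scipy.optimize import least_squares
def proj(s,P,fish):
    T=np.linalg.inv(s["world_from_camera"]); K=s["K"]
    c=(T[:3,:3]@np.atleast_2d(P).T).T+T[:3,3]
    if fish:
        r=np.hypot(c[:,0],c[:,1]); th=np.arctan2(r,c[:,2]); k=th/np.maximum(r,1e-9)
        return np.c_[K[0,0]*c[:,0]*k+K[0,2],K[1,1]*c[:,1]*k+K[1,2]]
    return np.c_[K[0,0]*c[:,0]/c[:,2]+K[0,2],K[1,1]*c[:,1]/c[:,2]+K[1,2]]
def ray(s,uv,fish):
    K=s["K"];a=(uv[0]-K[0,2])/K[0,0];b=(uv[1]-K[1,2])/K[1,1]
    if fish:
        r=np.hypot(a,b);d=np.array([a/r*np.sin(r),b/r*np.sin(r),np.cos(r)])
    else: d=np.array([a,b,1.])
    M=s["world_from_camera"]; return M[:3,3],M[:3,:3]@d
def atz(s,uv,z,fish):
    o,d=ray(s,uv,fish);return o+d*(z-o[2])/d[2]
def b2w(p,P):
    P=np.atleast_2d(np.array(P,float));c,s=np.cos(p[2]),np.sin(p[2])
    return np.c_[p[0]+c*P[:,0]-s*P[:,1],p[1]+s*P[:,0]+c*P[:,1],P[:,2]]
def w2b(p,P):
    P=np.atleast_2d(P);c,s=np.cos(p[2]),np.sin(p[2]);d=P[:,:2]-p[:2]
    return np.c_[c*d[:,0]+s*d[:,1],-s*d[:,0]+c*d[:,1],P[:,2]]
E
python3 - <<'E'
from h import *
from station import manip
feats={"bay_end":(.206,0,.05),"console":(.09,.157,.05),"gate":(0,.112,.037),"gate_tip":(0,-.025,.055)}
obs=[];S={}
for n in ["scene","side","wrist"]:
    s=manip.snapshot(n);S[n]=s
    for l,P in feats.items():
        r=manip.pinpoint(l,s)
        if r: obs.append((n,l,P,r[0]["point"]))
def res(p): return np.concatenate([(proj(S[n],b2w(p,P),n=="wrist")[0]-uv) for n,l,P,uv in obs])
r=least_squares(res,[.55,.15,-.2],loss="soft_l1",f_scale=2)
print(r.x)
for o,e in zip(obs,res(r.x).reshape(-1,2)): print(o[0],o[1],np.round(e,1))
p=r.x
for n in S:
    im=S[n]["img"]; hsv=cv2.cvtColor(im,cv2.COLOR_RGB2HSV)
    m=cv2.inRange(hsv,(105,120,40),(130,255,255)); k,lab,st,ce=cv2.connectedComponentsWithStats(m)
    i=1+np.argmax(st[1:,4]); print(n,st[i],ce[i], w2b(p,atz(S[n],ce[i],.03,n=="wrist")))
    o=im[:,:,::-1].copy()
    L=[[(-.1,-.043,.01),(.21,-.043,.01),(.21,.189,.01),(-.1,.189,.01),(-.1,-.043,.01)],[(0,.112,.055),(0,-.025,.055),(0,-.025,.019)],[(-.1,.0235,.016),(.202,.0235,.016)],[(-.1,-.0235,.016),(.202,-.0235,.016)],[(-.03,.127,.05),(-.03,.187,.05),(.21,.187,.05),(.21,.127,.05),(-.03,.127,.05)]]
    for l in L:
        cv2.polylines(o,[np.int32(np.round(proj(S[n],b2w(p,l),n=="wrist")*16))],False,(255,0,255),1,cv2.LINE_AA,4)
    c=proj(S[n],b2w(p,(0,.05,.03)),n=="wrist")[0].astype(int)
    y0=max(0,c[1]-90);x0=max(0,c[0]-100); cv2.imwrite(f"pics/fit_{n}.png",cv2.resize(o[y0:y0+190,x0:x0+260],None,fx=3,fy=3))
for l in ["dome","pot","loupe"]:
    for n in S:
        d=manip.pinpoint(l,S[n]); 
        if d: w=atz(S[n],d[0]["point"],0,n=="wrist");print(l,n,w,w2b(p,w))
E
```

```text
[ 0.51717588  0.03650351 -0.18498395]
scene bay_end [-2.4  2.7]
scene console [-1.   1.9]
scene gate [1.5 3.4]
scene gate_tip [0.5 0.9]
side bay_end [ 0.6 -4.6]
side console [-0.7 -1. ]
side gate [-4.4  3.4]
side gate_tip [1.8 0.2]
wrist bay_end [1.4 1.7]
wrist console [-1.6 -0.2]
wrist gate [-0.4 -0.7]
wrist gate_tip [-0.5 -4.2]
scene [296 201   9   9  23] [300.26086957 205.04347826] [[-0.04261772 -0.01432828  0.03      ]]
side [277 227  24  25 241] [288.92946058 242.46473029] [[-0.04441648 -0.01258597  0.03      ]]
wrist [175 123  34  35 413] [194.58595642 138.7409201 ] [[-0.03667317  0.00433702  0.03      ]]
dome scene [0.72140667 0.25188467 0.        ] [[0.16113123 0.2492709  0.        ]]
dome side [0.71550448 0.26770234 0.        ] [[0.15242038 0.26373312 0.        ]]
pot scene [0.53751725 0.29343249 0.        ] [[-0.02726281  0.25628697  0.        ]]
pot side [0.53411055 0.28591672 0.        ] [[-0.02922901  0.24827282  0.        ]]
loupe scene [ 0.57510661 -0.10858715  0.        ] [[ 0.08362902 -0.13196006  0.        ]]
loupe side [ 0.57157227 -0.1056277   0.        ] [[ 0.07961064 -0.12970117  0.        ]]
loupe wrist [ 0.57498892 -0.10538764  0.        ] [[ 0.08292486 -0.12883678  0.        ]]
```

View pics/fit_wrist.png

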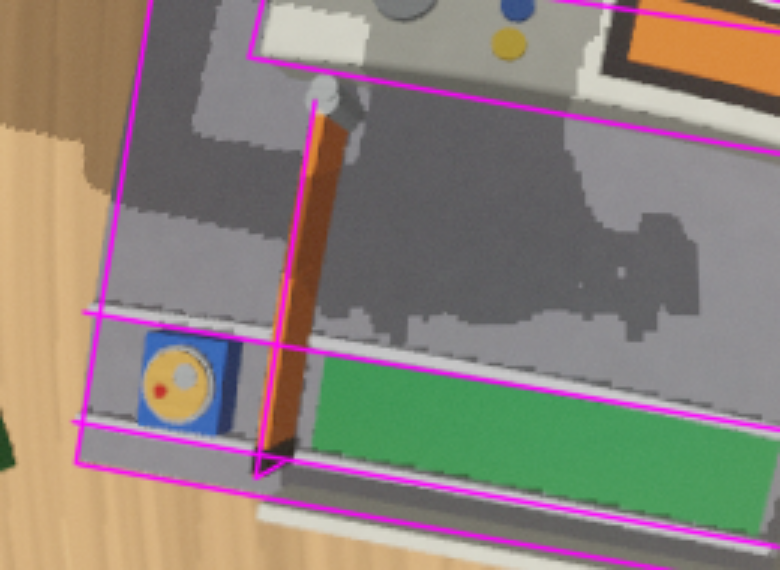

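View pics/fit_side.png

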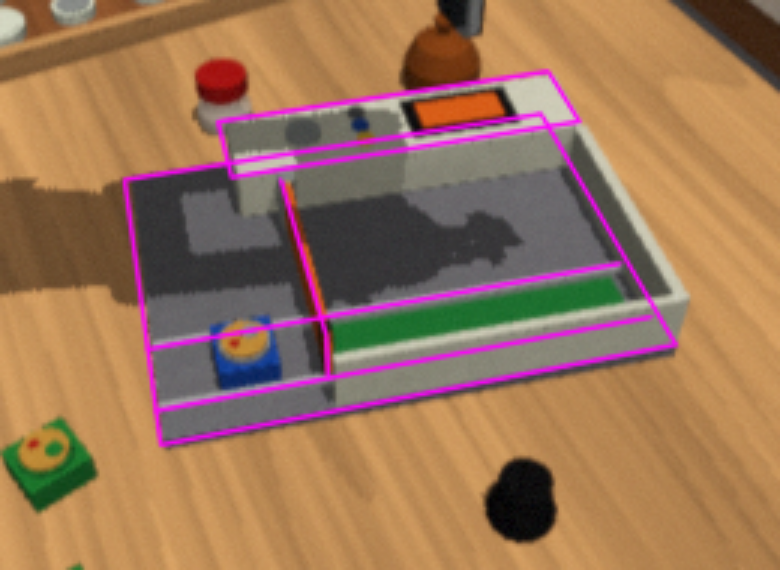

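Run:
```python
from h import *
from station import manip
print(manip.tips_ahead, [a for a in dir(manip) if a[0]!='_'])
p=[.5172,.0365,-.185]
s=manip.snapshot("wrist")
# carrier: disc centre & top face
im=s["img"];c=proj(s,b2w(p,(0,.05,.03)),1)[0].astype(int);x0=max(0,c[0]-100);y0=max(0,c[1]-90)
for nm,uv,z in [("disc",(178,385),.035),("tl",(147,333),.03),("bl",(139,425),.03),("br",(217,437),.03)]:
    print(nm,w2b(p,atz(s,(x0+(uv[0]+.5)/3,y0+(uv[1]+.5)/3),z,1)))
print("decoys",w2b(p,atz(s,(117,160),.02,1)),w2b(p,atz(s,(117,223),.02,1)))
# fingertip pixel prediction
st=manip.sense();from scipy.spatial.transform import Rotation as R
Rm=R.from_quat(st["tool_rot"]).as_matrix()
o=im[:,:,::-1].copy()
for dz in (.012,.025):
  for y in (.0425,.057,-.0425,-.057):
    for x in (-.011,.011):
      q=proj(s,st["tcp_pos"]+Rm@[x,y,dz],1)[0]; cv2.circle(o,tuple(np.int32(q)),2,(0,0,255) if dz<.02 else (255,255,0),-1)
cv2.imwrite("pics/tips.png",cv2.resize(o[220:400,120:520],None,fx=2,fy=2))
s=manip.snapshot("scene");o=s["img"][:,:,::-1].copy()
for dz in (.012,.025):
  for y in (.0425,.057,-.0425,-.057):
    for x in (-.011,.011):
      q=proj(s,st["tcp_pos"]+Rm@[x,y,dz],0)[0]; cv2.circle(o,tuple(np.int32(q)),1,(0,0,255) if dz<.02 else (255,255,0),-1)
cv2.imwrite("pics/tips2.png",cv2.resize(o[40:200,260:440],None,fx=4,fy=3.7))
```

```text
0.025 ['PlanningError', 'pinpoint', 'regions_of', 'sense', 'sign_off', 'snapshot', 'tips_ahead']
disc [[-0.04206457  0.00078361  0.035     ]]
tl [[-0.06046478  0.01874178  0.03      ]]
bl [[-0.05965835 -0.01824433  0.03      ]]
br [[-0.02497503 -0.01796001  0.03      ]]
decoys [[-0.15532633 -0.03950242  0.02      ]] [[-0.15531587 -0.13047068  0.02      ]]
```

View pics/tips.png

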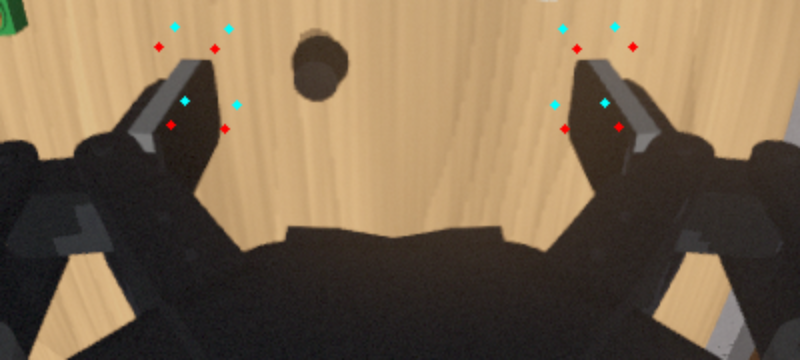

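View pics/tips2.png

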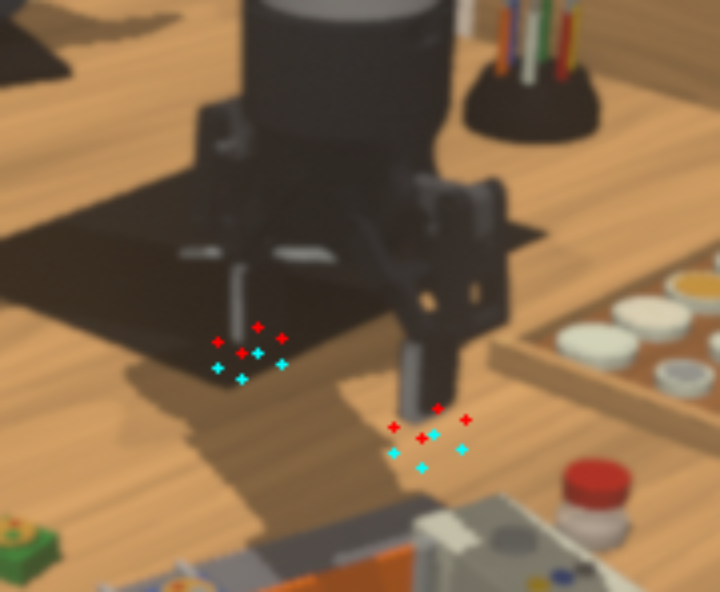

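```bash
cat >> h.py <<'E'
from scipy.spatial.transform import Rotation as R
PB=np.array([.5172,.0365,-.185])
def delta(st,bx,by,z,psi):
    """total tool-frame shift (in CURRENT axes, and world) and rz to reach bay midpoint (m), psi deg"""
    w=b2w(PB,(bx,by,z))[0]; Rm=R.from_quat(st["tool_rot"]).as_matrix()
    d=w-st["tcp_pos"]; ang=np.degrees(np.arctan2(Rm[1,1],Rm[0,1])); tgt=90-psi+np.degrees(PB[2])
    return Rm.T@d, -(tgt-ang), w, ang
E
python3 - <<'E'
from h import *
from station import manip
st=manip.sense(); print(delta(st,-.056,.032,.105,48))
E
```

```text
(array([ 0.07821612, -0.15692222,  0.15131363]), np.float64(-31.39719530579808), array([0.46804186, 0.07825497, 0.105     ]), np.float64(0.0030854842816909526))
```

>>> {"op": "play_rows", "data": {"steps": [[[0.0157,-0.0314,0.015,0,0,0],[0.0157,-0.0314,0.015,0,0,0],[0.0157,-0.0314,0.03,0,0,0],[0.0157,-0.0314,0.03,0,0,0],[0.0154,-0.0314,0.03,0,0,0],[0,0,0.031,0,0,-10.5],[0,0,0,0,0,-10.5],[0,0,0,0,0,-10.4],[0,0,0,0,0,0]]], "fingers": 0.88, "squeeze": 80}}

```text
t: 3.78
tcp_pos: [0.4683, 0.0782, 0.1053]
tool_rot: [0.49, 0.872, 0.0, 0.0]
force: [-0.4, 0.0, 0.2]
finger_gap: 0.88
```

Run:
```python
from h import *
from station import manip
st=manip.sense(); print(delta(st,-.056,.032,.105,48),st["finger_gap"],st["tcp_pos"],w2b(PB,st["tcp_pos"]))
Rm=R.from_quat(st["tool_rot"]).as_matrix();print(Rm)
for n,f in [("side",0),("scene",0),("wrist",1)]:
    s=manip.snapshot(n);o=s["img"][:,:,::-1].copy()
    o=cv2.resize(o,None,fx=4,fy=4,interpolation=cv2.INTER_CUBIC)
    for g in (.0375,.0445,-.0375,-.0445):
      for x in (-.011,.011):
        for dz,c in ((.008,(0,0,255)),(.016,(255,255,0))):
          q=proj(s,st["tcp_pos"]+Rm@[x,g,dz],f)[0]*4+1.5; cv2.circle(o,tuple(np.int32(q)),2,c,-1)
    q=np.int32(proj(s,st["tcp_pos"]+Rm@[0,0,0.0],f)[0]*4); 
    y0=max(0,q[1]-330);x0=max(0,q[0]-400); cv2.imwrite(f"pics/a_{n}.png",o[y0:y0+590,x0:x0+800])
```

```text
(array([ 0.00017366, -0.00024333,  0.00032793]), np.float64(-0.12196825541646561), array([0.46804186, 0.07825497, 0.105     ]), np.float64(31.278312534663304)) 0.8796248688493137 [0.46833983 0.07823288 0.10532807] [[-0.05570305  0.03203311  0.10532807]]
[[-5.19195553e-01  8.54655353e-01  4.54288835e-04]
 [ 8.54655440e-01  5.19195608e-01 -4.91034427e-06]
 [-2.40061420e-04  3.85710995e-04 -9.99999897e-01]]
```

View pics/a_side.png

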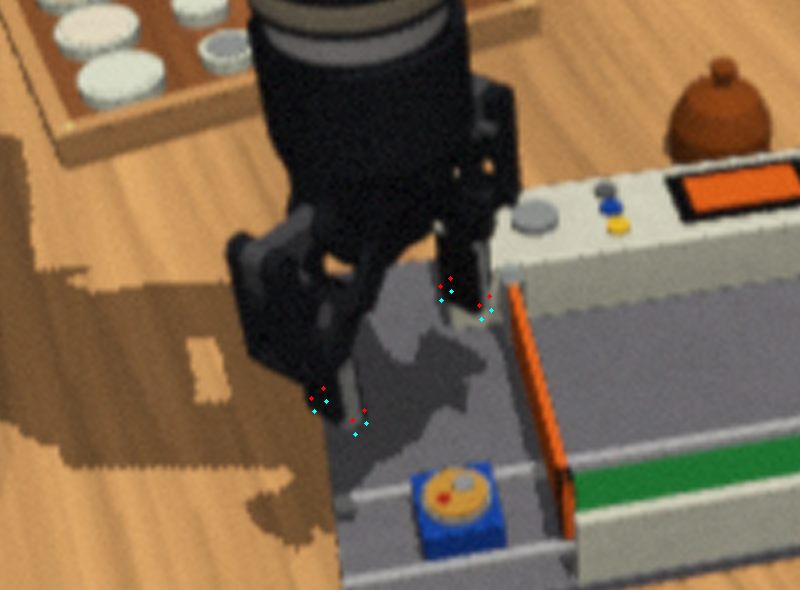

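View pics/a_scene.png

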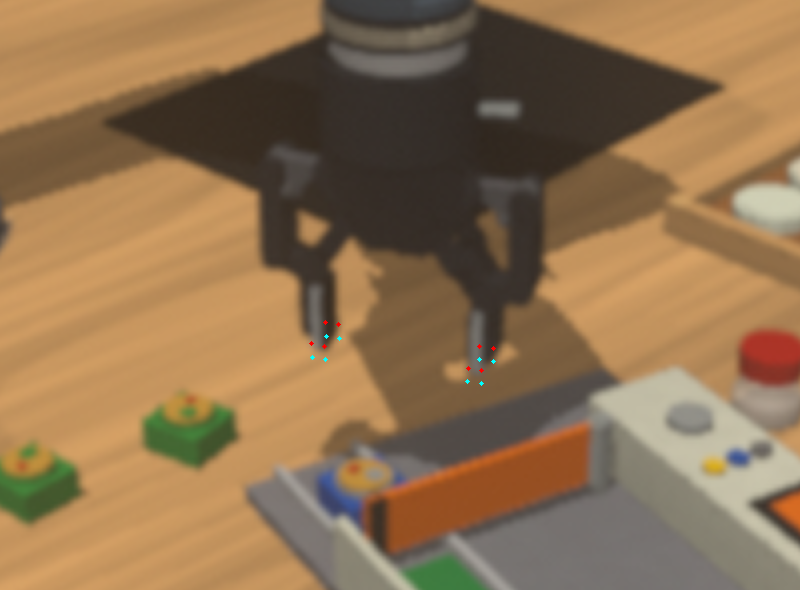

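View pics/a_wrist.png

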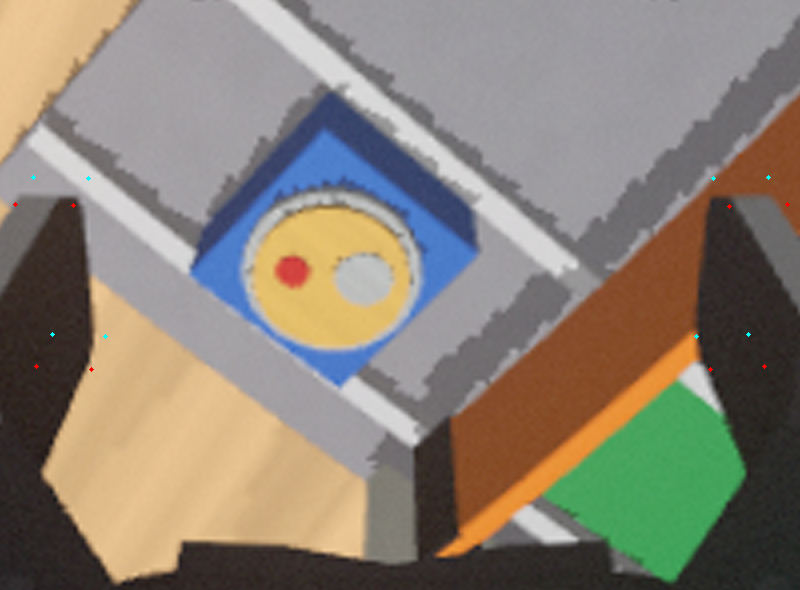

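```bash
cat > sim.py <<'E'
from h import *
import sys
def state(x,y,psi,g=.0374,th=.0145):
    ps=np.radians(psi);u=np.array([np.sin(ps),np.cos(ps)]);v=np.array([np.cos(ps),-np.sin(ps)]);t=np.array([x,y])/1e3
    box=lambda s:np.array([t+s*u*a+v*b for a in np.linspace(g,g+th,8) for b in np.linspace(-.011,.011,12)])
    A,B=box(1),box(-1)
    d=A-[0,.112];r=np.hypot(*d.T);ph=np.arctan2(d[:,0],-d[:,1]);ok=r<.137
    t_=ph+np.arcsin(.0025/r); th_=max(0,t_[ok].max()) if ok.any() else 0
    f=lambda Q:(Q@[np.cos(th_),np.sin(th_)])  # dist ahead of gate for points rel hinge
    k=np.argmax(np.where(ok,t_,-9))
    return th_,A,B,r[k],A[k]
def run(wps,car=-.042):
    n=0
    for (a,b,m) in wps:
        for i in range(m):
            pass
    cur=None
    for (tgt,m) in wps:
        tgt=np.array(tgt,float)
        if cur is None: seq=[tgt]
        else: seq=[cur+(tgt-cur)*(i+1)/m for i in range(m)]
        for q in seq:
            th_,A,B,r,c=state(*q); near=np.abs(B[:,1])<.019
            car=max(car,B[near,0].max()+.018) if near.any() else car
            tip=np.array([.137*np.sin(th_),.112-.137*np.cos(th_)])
            # carrier clearance to gate
            C=np.array([(car+sx,sy) for sx in np.linspace(-.018,.018,7) for sy in np.linspace(-.021,.021,7)])-[0,.112]
            rr=np.hypot(*C.T);ang=np.arctan2(C[:,0],-C[:,1]); clr=np.degrees(np.min(np.where(rr<.14,th_-ang,9)))
            Bd=B-[0,.112];rb=np.hypot(*Bd.T);clb=np.degrees(np.min(np.where(rb<.14,th_-np.arctan2(Bd[:,0],-Bd[:,1]),9)))
            kk=B[np.argmax(B[:,0])]
            print(np.round(q,1),"th %.2f lever %3.0f  tip %s car %.0f clrC %.0f clrB %.0f  Bfront %s By %.0f..%.0f Ay..%.0f"%(th_,r*1e3,np.round(tip*1e3),car*1e3,clr,clb,np.round(kk*1e3),B[:,1].min()*1e3,B[:,1].max()*1e3,A[:,1].max()*1e3))
        cur=tgt
E
sed -i '/n=0/,/pass/d' sim.py
python3 - <<'E'
from sim import *
run([((-56,32,48),1),((-26,32,48),5),((-6,33,45),3),((92,40,-12),10)])
E
```

```text
[-56.  32.  48.] th 0.00 lever  54  tip [  0. -25.] car -42 clrC 10 clrB 34  Bfront [-76.  -1.] By -11..15 Ay..75
[-50.  32.  48.] th 0.00 lever  54  tip [  0. -25.] car -42 clrC 10 clrB 32  Bfront [-70.  -1.] By -11..15 Ay..75
[-44.  32.  48.] th 0.08 lever  53  tip [ 11. -25.] car -42 clrC 15 clrB 34  Bfront [-64.  -1.] By -11..15 Ay..75
[-38.  32.  48.] th 0.19 lever  54  tip [ 26. -22.] car -40 clrC 21 clrB 38  Bfront [-58.  -1.] By -11..15 Ay..75
[-32.  32.  48.] th 0.30 lever  55  tip [ 41. -19.] car -34 clrC 24 clrB 42  Bfront [-52.  -1.] By -11..15 Ay..75
[-26.  32.  48.] th 0.40 lever  57  tip [ 53. -14.] car -28 clrC 27 clrB 45  Bfront [-46.  -1.] By -11..15 Ay..75
[-19.3  32.3  47. ] th 0.51 lever  58  tip [66. -8.] car -21 clrC 30 clrB 48  Bfront [-39.  -1.] By -11..15 Ay..76
[-12.7  32.7  46. ] th 0.60 lever  61  tip [78. -1.] car -14 clrC 32 clrB 50  Bfront [-32.  -1.] By -11..15 Ay..77
[-6. 33. 45.] th 0.69 lever  63  tip [88.  7.] car -7 clrC 33 clrB 52  Bfront [-25.  -1.] By -11..14 Ay..77
[ 3.8 33.7 39.3] th 0.83 lever  64  tip [101.  19.] car 7 clrC 32 clrB 53  Bfr
[... 334 characters left out ...]
nt [29. -3.] By -16..5 Ay..88
[43.  36.5 16.5] th 1.20 lever  74  tip [128.  63.] car 61 clrC 28 clrB 48  Bfront [43. -2.] By -16..4 Ay..89
[52.8 37.2 10.8] th 1.26 lever  78  tip [131.  71.] car 75 clrC 27 clrB 46  Bfront [57. -2.] By -16..3 Ay..90
[62.6 37.9  5.1] th 1.31 lever  82  tip [132.  77.] car 88 clrC 26 clrB 43  Bfront [70. -0.] By -15..2 Ay..91
[72.4 38.6 -0.6] th 1.35 lever  86  tip [134.  82.] car 102 clrC 29 clrB 40  Bfront [ 84. -13.] By -13..1 Ay..91
[82.2 39.3 -6.3] th 1.37 lever  90  tip [134.  85.] car 117 clrC 30 clrB 41  Bfront [ 99. -11.] By -13..3 Ay..92
[ 92.  40. -12.] th 1.39 lever  94  tip [135.  88.] car 132 clrC 516 clrB 516  Bfront [114.  -8.] By -13..6 Ay..93
```

>>> {"op": "play_rows", "data": {"steps": [[[0,0,0.02,0,0,0],[0,0,0.02,0,0,0],[0,0,0.018,0,0,0],[0,0,0.01,0,0,0],[0,0,0.005,0,0,0],[0,0,0,0,0,0]]]}}

```text
t: 4.68
tcp_pos: [0.4681, 0.0782, 0.0323]
tool_rot: [0.49, 0.872, 0.0, 0.0]
force: [-0.2, -0.7, 1.2]
finger_gap: 0.882
```

```bash
cat > look.py <<'E'
from h import *
from station import manip
import sys
tag=sys.argv[1]
st=manip.sense(); print(st["t"],st["force"],st["finger_gap"],st["tcp_pos"],"bay",w2b(PB,st["tcp_pos"])*1e3)
Rm=R.from_quat(st["tool_rot"]).as_matrix();print("psi",90+np.degrees(PB[2])-np.degrees(np.arctan2(Rm[1,1],Rm[0,1])))
out=[]
for n in ["side","scene"]:
    s=manip.snapshot(n);o=s["img"][:,:,::-1]
    q=np.int32(proj(s,b2w(PB,(.05,.04,.03)),0)[0]); 
    x0=max(0,q[0]-110);y0=max(0,q[1]-90);out.append(cv2.resize(o[y0:y0+150,x0:x0+200],(800,600),interpolation=cv2.INTER_CUBIC)); cv2.imwrite(f"pics/{tag}_{n}.png",out[-1])
E
python3 look.py b
```

```text
4.675 [-0.24502539 -0.7122822   1.20643774] 0.8819031696745674 [0.46805062 0.07823415 0.03233458] bay [[-55.98755698  31.98115481  32.33457557]]
psi 48.01900651997293
```

View pics/b_side.png

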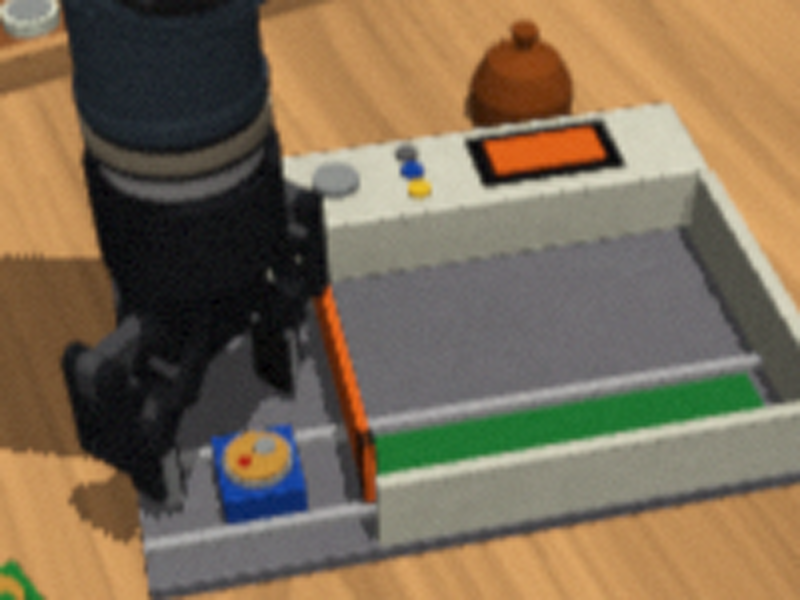

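View pics/b_scene.png

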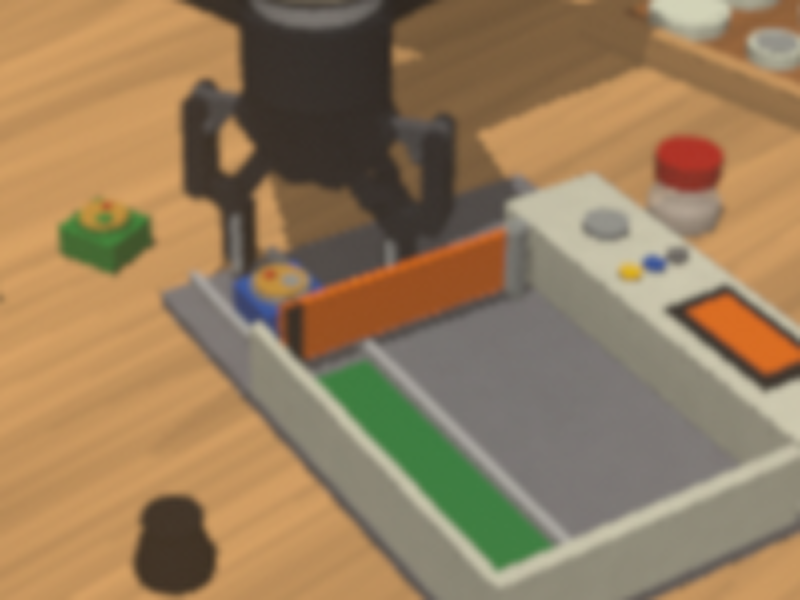

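>>> {"op": "play_rows", "data": {"steps": [[[-0.0034,0.0037,0,0,0,0],[-0.0034,0.0037,0,0,0,0],[-0.0034,0.0037,0,0,0,0],[-0.0034,0.0037,0,0,0,0],[-0.0033,0.0037,0,0,0,0],[0,0,0,0,0,0]]]}}

```text
t: 5.52
tcp_pos: [0.492, 0.0737, 0.0323]
tool_rot: [0.489, 0.872, -0.0, -0.001]
force: [-4.2, 3.0, 4.5]
finger_gap: 0.882
```

```bash
python3 look.py c
```

```text
5.525 [-4.2069196   3.01003841  4.5003433 ] 0.8820268206814543 [0.491963   0.07373775 0.03229973] bay [[-31.65611323  31.96007595  32.29973378]]
psi 47.97695490686041
```

View pics/c_side.png

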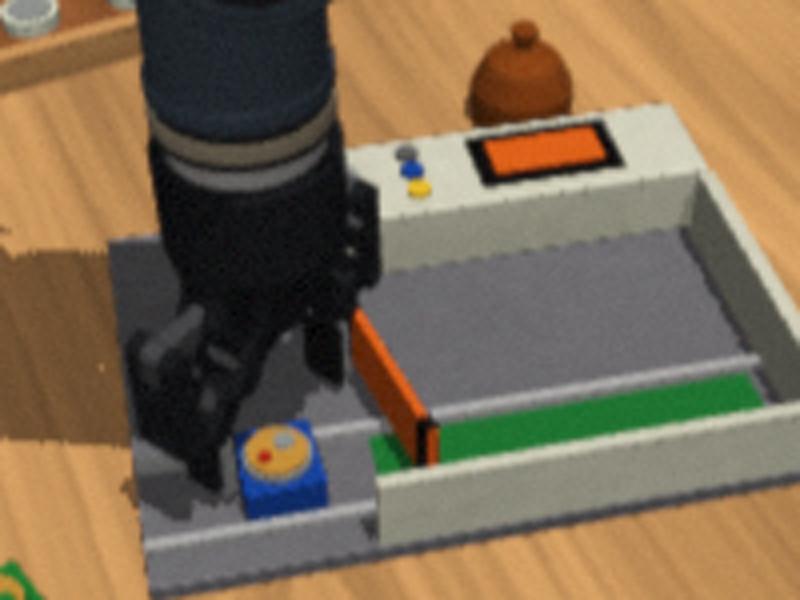

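View pics/c_scene.png

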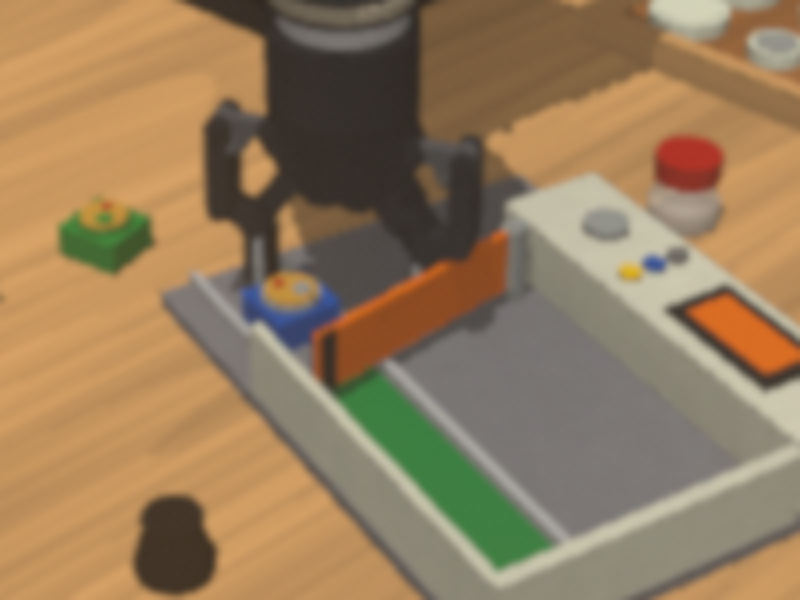

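```bash
cat > gate.py <<'E'
from h import *
from station import manip
from sim import state
st=manip.sense();b=w2b(PB,st["tcp_pos"])[0]*1e3
Rm=R.from_quat(st["tool_rot"]).as_matrix();psi=90+np.degrees(PB[2])-np.degrees(np.arctan2(Rm[1,1],Rm[0,1]))
for th in (.007,.0145): 
    q=state(b[0],b[1],psi,th=th); print("pred th",q[0],"tip",137*np.sin(q[0]),112-137*np.cos(q[0]),"contact",q[4])
for n in ["side","scene","wrist"]:
    s=manip.snapshot(n)
    for l,z in (("gate_tip",.055),("carrier",.01)):
        d=manip.pinpoint(l,s)
        for e in d[:3]: print(n,l,e["point"],round(e["score"],2),w2b(PB,atz(s,e["point"],z,n=="wrist"))[0]*1e3)
    if n=="wrist": cv2.imwrite("pics/w.png",s["img"][:,:,::-1])
    else:
        q=np.int32(proj(s,b2w(PB,(0.0,.07,.05)),0)[0]);o=s["img"][q[1]-40:q[1]+35,q[0]-50:q[0]+50,::-1]
        cv2.imwrite(f"pics/z_{n}.png",cv2.resize(o,None,fx=8,fy=8,interpolation=cv2.INTER_CUBIC))
E
python3 gate.py
```

```text
pred th 0.1900730838224918 tip 25.88350084405218 -22.53268890517259 contact [0.00871314 0.05348003]
pred th 0.3060862108941272 tip 41.28208352237858 -18.63226852524363 contact [0.01428491 0.05850052]
side gate_tip [327.4, 229.2] 0.83 [ 21.87511259 -20.22324422  55.        ]
side carrier [224.7, 282.3] 0.88 [-159.23797467  -54.08273346   10.        ]
side carrier [295.0, 240.8] 0.72 [-31.95953363   5.25904649  10.        ]
side carrier [229.4, 330.5] 0.68 [-156.07176152 -140.4232286    10.        ]
scene gate_tip [315.2, 214.7] 0.55 [ 30.52563866 -22.28226273  55.        ]
scene carrier [263.9, 192.6] 0.83 [-149.83471138  -45.65414363   10.        ]
scene carrier [226.8, 205.0] 0.79 [-148.70945792 -132.3989606    10.        ]
wrist carrier [82.5, 194.9] 0.91 [-156.00095216  -35.23883401   10.        ]
wrist carrier [53.7, 279.6] 0.76 [-153.59908697 -117.2625679    10.        ]
wrist carrier [278.1, 291.5] 0.61 [-33.89941924   2.66911006  10.        ]
```

View pics/z_scene.png

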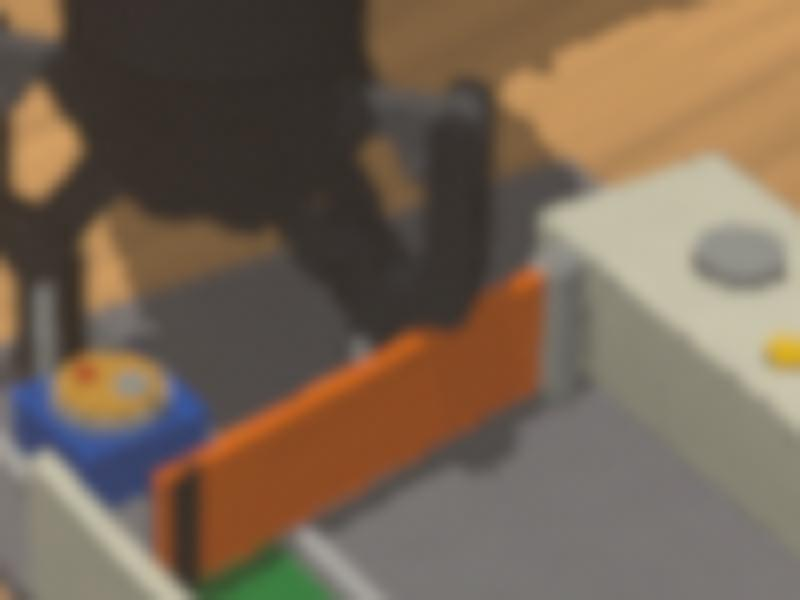

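View pics/w.png

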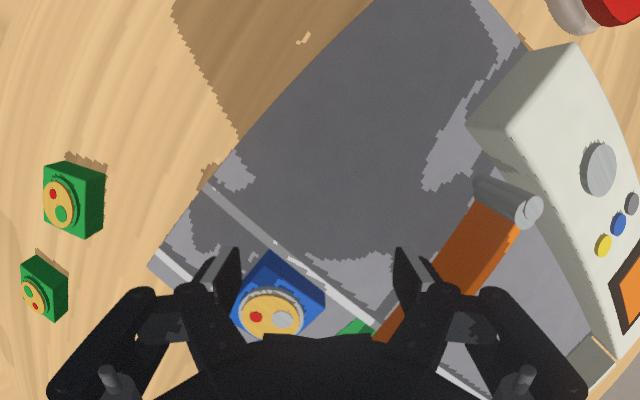

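>>> {"op": "play_rows", "data": {"steps": [[[0,0,-0.002,0,0,0],[0,0,-0.002,0,0,0],[0,0,0,0,0,0]]]}}

```text
t: 6.45
tcp_pos: [0.4921, 0.0732, 0.0361]
tool_rot: [0.489, 0.872, -0.0, -0.001]
force: [-3.8, -1.1, -1.6]
finger_gap: 0.88
```

```bash
python3 gate.py; python3 look.py d
```

```text
pred th 0.192418070237204 tip 26.198906716584734 -22.47162260810157 contact [0.0089417 0.0530317]
pred th 0.3076029889868176 tip 41.48017612240473 -18.56950252204487 contact [0.0145164  0.05804895]
side gate_tip [328.6, 229.8] 0.76 [ 23.51754715 -22.00775662  55.        ]
side carrier [292.8, 240.6] 0.95 [-35.72937082   6.65456542  10.        ]
side carrier [229.8, 328.4] 0.95 [-155.32246383 -137.22660839   10.        ]
side carrier [223.2, 282.2] 0.66 [-161.62635566  -53.31166186   10.        ]
scene gate_tip [314.2, 216.8] 0.65 [ 35.21250751 -27.26728865  55.        ]
scene carrier [224.8, 204.6] 0.89 [-152.2802209  -135.42055413   10.        ]
scene carrier [262.8, 192.6] 0.66 [-151.09603123  -47.69590352   10.        ]
wrist carrier [52.3, 277.8] 0.97 [-157.03473519 -122.78051302   10.        ]
wrist carrier [276.0, 286.2] 0.87 [-35.23369635   1.9924951   10.        ]
wrist carrier [83.3, 189.8] 0.8 [-158.74323526  -35.46877233   10.        ]
6.9 [-3.20167864 -0.83688184 -3.62860012] 0.8787986596705946 [0.4925037  0.07332878 0.0362575 ] bay [[-31.04941047  31.65754005  36.25750228]]
psi 48.01083955831987
```

View pics/z_scene.png

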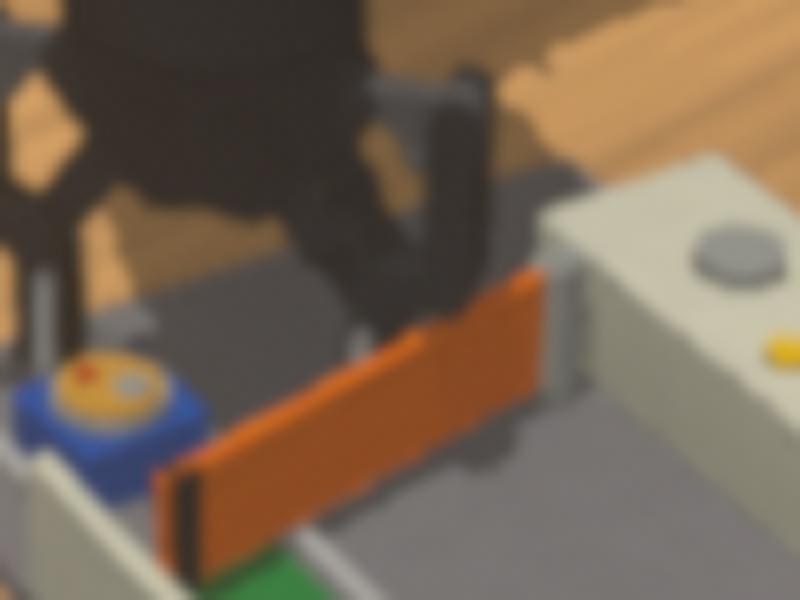

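View pics/z_side.png

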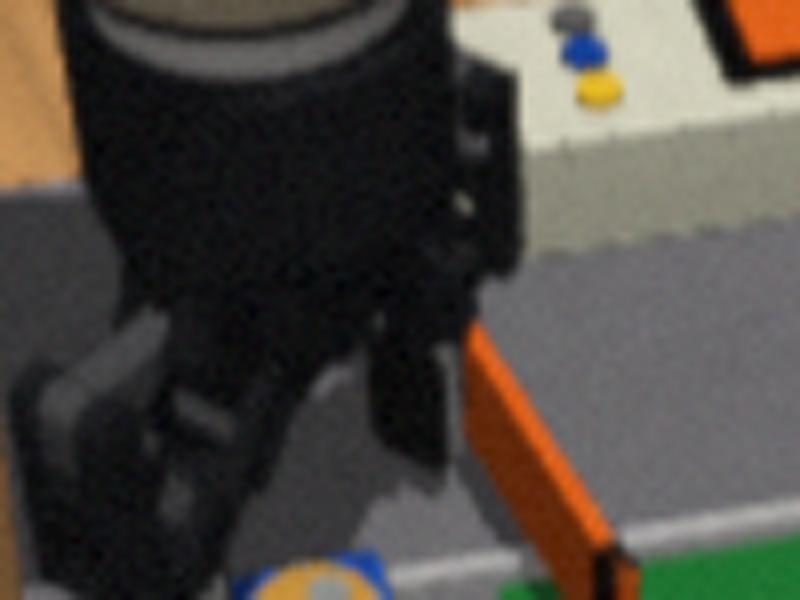

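```bash
cat > plan.py <<'E'
from h import *
from station import manip
import json
def plan(wps,start=None):
    st=manip.sense();b=w2b(PB,st["tcp_pos"])[0]
    Rm=R.from_quat(st["tool_rot"]).as_matrix();psi=90+np.degrees(PB[2])-np.degrees(np.arctan2(Rm[1,1],Rm[0,1]))
    cur=np.array([*b*1e3,psi]) if start is None else np.array(start,float); print("from",np.round(cur,1))
    for tgt,m in wps:
        d=(np.array(tgt,float)-cur)/m
        for i in range(m):
            p=np.radians(cur[3]);s,c=np.sin(p),np.cos(p)
            tx=-d[0]*c+d[1]*s; ty=d[0]*s+d[1]*c
            print([round(tx/1e3,4),round(ty/1e3,4),round(-d[2]/1e3,4),0,0,round(d[3],2)])  # +rz(tool,down)=cw = psi up
            cur=cur+d
E
python3 - <<'E'
from plan import plan
# commanded pose assumed = nominal: start x -31,y 32
plan([((-6,33,34,45),5),((43,36,34,16.5),10),((92,38,34,-12),10)],(-31,32,36,48))
from sim import *
import sim
o=sim.state
sim.state=lambda *q:o(*q,th=.008)
run([((-31,32,48),1),((-6,33,45),3),((43,36,16.5),4),((92,38,-12),5)])
E
```

```text
from [-31.  32.  36.  48.]
[np.float64(-0.0032), np.float64(0.0038), np.float64(0.0004), 0, 0, np.float64(-0.6)]
[np.float64(-0.0032), np.float64(0.0038), np.float64(0.0004), 0, 0, np.float64(-0.6)]
[np.float64(-0.0033), np.float64(0.0038), np.float64(0.0004), 0, 0, np.float64(-0.6)]
[np.float64(-0.0033), np.float64(0.0037), np.float64(0.0004), 0, 0, np.float64(-0.6)]
[np.float64(-0.0034), np.float64(0.0037), np.float64(0.0004), 0, 0, np.float64(-0.6)]
[np.float64(-0.0033), np.float64(0.0037), np.float64(0.0), 0, 0, np.float64(-2.85)]
[np.float64(-0.0034), np.float64(0.0035), np.float64(0.0), 0, 0, np.float64(-2.85)]
[np.float64(-0.0036), np.float64(0.0033), np.float64(0.0), 0, 0, np.float64(-2.85)]
[np.float64(-0.0038), np.float64(0.0032), np.float64(0.0), 0, 0, np.float64(-2.85)]
[np.float64(-0.0039), np.float64(0.003), np.float64(0.0), 0, 0, np.float64(-2.85)]
[np.float64(-0.0041), np.float64(0.0028), np.float64(0.0), 0, 0, np.float64(-2.85)]
[np.float64(-0.0042), np.float64(0.0026), np.float64(0.0), 0, 0, np.float64(-2.85)]
[np.float64(-0.0043), np.float64(0.0023), np.float64(0.0
[... 1782 characters left out ...]
6  Bfront [26. -3.] By -11..5 Ay..81
[43.  36.  16.5] th 1.11 lever  75  tip [123.  51.] car 61 clrC 23 clrB 43  Bfront [43. -3.] By -11..3 Ay..83
[52.8 36.4 10.8] th 1.17 lever  79  tip [126.  59.] car 75 clrC 22 clrB 41  Bfront [57. -2.] By -10..2 Ay..83
[62.6 36.8  5.1] th 1.22 lever  84  tip [129.  65.] car 88 clrC 21 clrB 38  Bfront [70. -1.] By -9..1 Ay..83
[72.4 37.2 -0.6] th 1.26 lever  88  tip [130.  70.] car 102 clrC 24 clrB 35  Bfront [84. -8.] By -8..-0 Ay..83
[82.2 37.6 -6.3] th 1.29 lever  93  tip [132.  74.] car 116 clrC 25 clrB 37  Bfront [98. -6.] By -9..2 Ay..84
[ 92.  38. -12.] th 1.31 lever  97  tip [132.  77.] car 130 clrC 516 clrB 516  Bfront [112.  -4.] By -9..4 Ay..85
```

>>> {"op": "play_rows", "data": {"steps": [[[-0.0032,0.0038,0.0004,0,0,-0.6],[-0.0032,0.0038,0.0004,0,0,-0.6],[-0.0033,0.0038,0.0004,0,0,-0.6],[-0.0033,0.0037,0.0004,0,0,-0.6],[-0.0034,0.0037,0.0004,0,0,-0.6],[0,0,0,0,0,0]]]}}

```text
t: 7.75
tcp_pos: [0.5173, 0.07, 0.0345]
tool_rot: [0.466, 0.885, -0.0, -0.0]
force: [-4.5, 0.6, -0.2]
finger_gap: 0.878
```

```bash
python3 gate.py; python3 look.py e
```

```text
pred th 0.5774333972605084 tip 74.78491154901543 -2.787704065400405 contact [0.0331362 0.0565593]
pred th 0.6936679038433095 tip 87.59255978752356 6.659867714773057 contact [0.03843621 0.06186589]
side gate_tip [355.9, 216.6] 0.75 [76.90228338 -3.62625126 55.        ]
side gate_tip [354.2, 150.0] 0.23 [129.54879643 182.70817251  55.        ]
side carrier [227.9, 331.8] 0.91 [-158.33021712 -141.96130679   10.        ]
side carrier [308.6, 238.7] 0.57 [-7.19327034  4.28456508 10.        ]
scene gate_tip [342.2, 223.0] 0.81 [78.83709568  7.03232559 55.        ]
scene carrier [318.9, 221.1] 0.68 [ 0.78147749  3.55559153 10.        ]
scene carrier [264.2, 191.5] 0.55 [-153.37996973  -43.21100537   10.        ]
wrist carrier [63.7, 153.3] 0.76 [-154.60346123  -32.83698067   10.        ]
wrist carrier [30.0, 244.2] 0.69 [-152.67679228 -119.1635681    10.        ]
wrist carrier [276.0, 289.3] 0.65 [-7.79938618  2.58236613 10.        ]
8.2 [-5.03056533  1.93097813  1.75786743] 0.8816229141135932 [0.51729902 0.06986515 0.03437893] bay [[-6.04007542 32.81403105 34.37892692]]
psi 44.99868847761784
```

View pics/e_side.png

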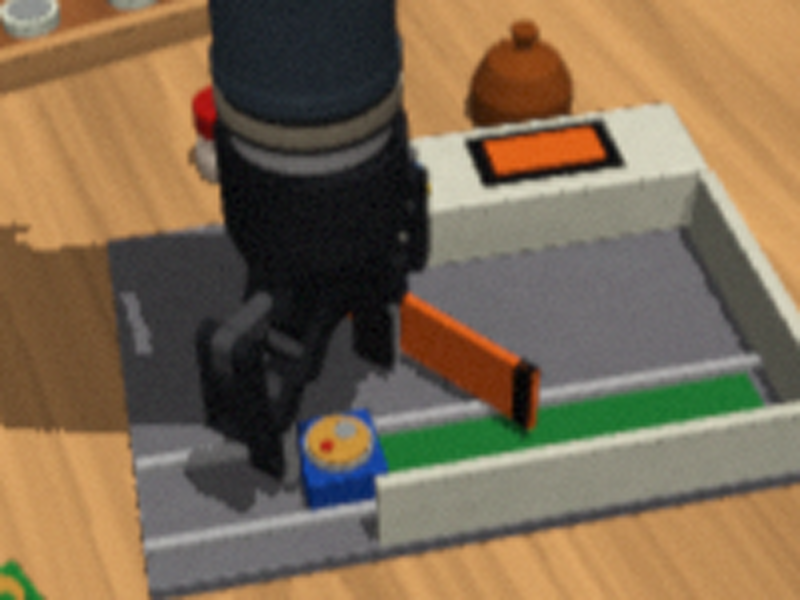

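View pics/e_scene.png

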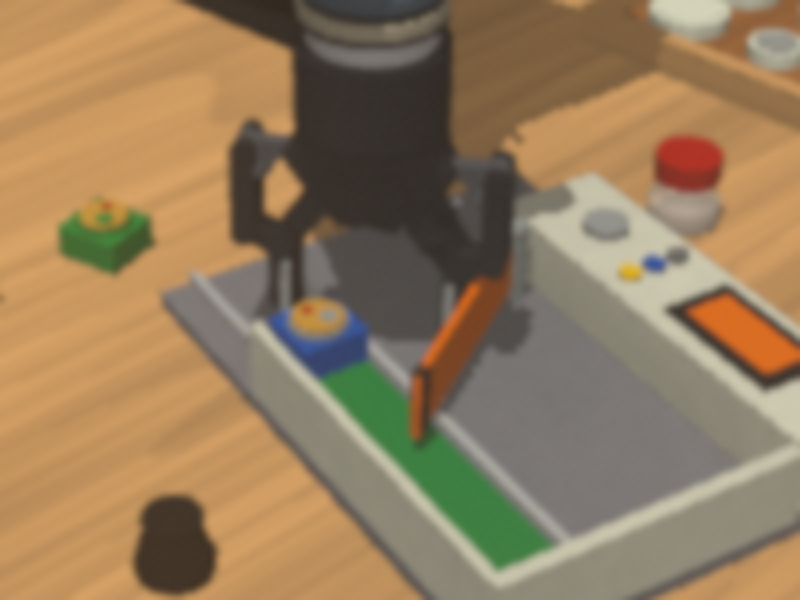

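Gate tip reads x≈77 mm and the carrier x≈-7 mm, both matching the model. Continuing.

>>> {"op": "play_rows", "data": {"steps": [[[-0.0033,0.0037,0,0,0,-2.85],[-0.0034,0.0035,0,0,0,-2.85],[-0.0036,0.0033,0,0,0,-2.85],[-0.0038,0.0032,0,0,0,-2.85],[-0.0039,0.003,0,0,0,-2.85],[-0.0041,0.0028,0,0,0,-2.85],[-0.0042,0.0026,0,0,0,-2.85],[-0.0043,0.0023,0,0,0,-2.85],[-0.0044,0.0021,0,0,0,-2.85],[-0.0045,0.0019,0,0,0,-2.85]]]}}

```text
t: 9.55
tcp_pos: [0.5645, 0.0632, 0.0341]
tool_rot: [0.233, 0.972, -0.001, -0.002]
force: [-6.9, -1.8, 2.3]
finger_gap: 0.881
```

```bash
python3 gate.py; python3 look.py f
```

```text
pred th 1.0780016020936614 tip 120.6989378383551 47.186680345064204 contact [0.06472207 0.07440769]
pred th 1.178026174054861 tip 126.567769548113 59.56337433038088 contact [0.06683922 0.08160266]
side gate_tip [367.6, 191.9] 0.66 [116.31177773  51.77275151  55.        ]
side carrier [225.5, 328.2] 0.89 [-161.52470653 -135.42910502   10.        ]
side carrier [225.8, 280.5] 0.75 [-157.3240879  -50.98172     10.       ]
side carrier [344.8, 234.6] 0.52 [58.86887665 -1.79956522 10.        ]
scene gate_tip [379.5, 227.5] 0.77 [125.91112559  57.60003878  55.        ]
scene gate_tip [410.3, 203.1] 0.51 [ 95.83580247 155.6180249   55.        ]
scene carrier [336.2, 239.0] 0.92 [66.40787924  2.58240008 10.        ]
scene carrier [262.2, 191.1] 0.85 [-157.10435279  -46.2512246    10.        ]
scene carrier [224.7, 205.7] 0.71 [-148.65460703 -137.11722155   10.        ]
wrist carrier [268.0, 300.8] 0.8 [61.52654484  0.89480888 10.        ]
wrist carrier [14.6, 41.8] 0.59 [-151.60333583 -122.46658798   10.        ]
wrist carrier [472.5, 148.3] 0.52 [ 10.12209095 125.19182007  10.        ]
10.0 [-4.77737146 -1.49662157 -0.23877588] 0.8768930604039296 [0.56602545 0.06300639 0.03418802] bay [[43.11655006 35.03536031 34.1880155 ]]
psi 16.485478367296267
```

View pics/f_side.png

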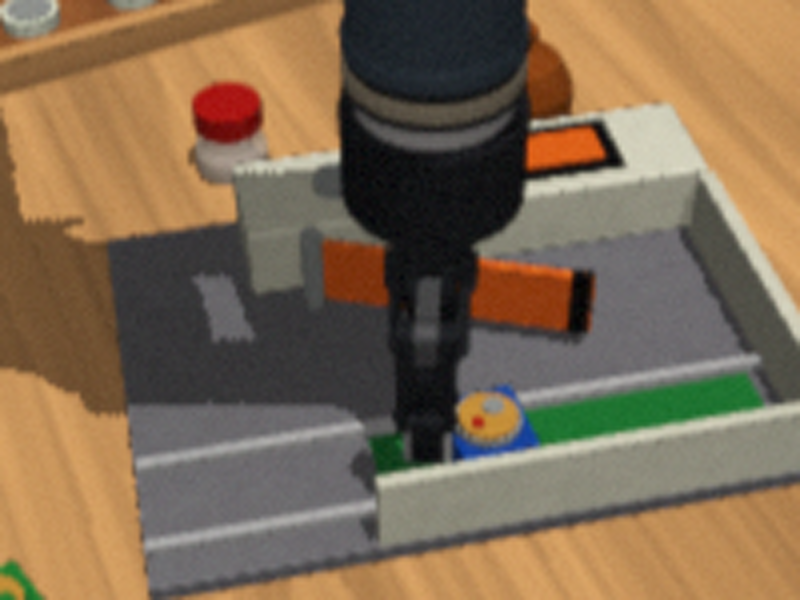

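View pics/f_scene.png

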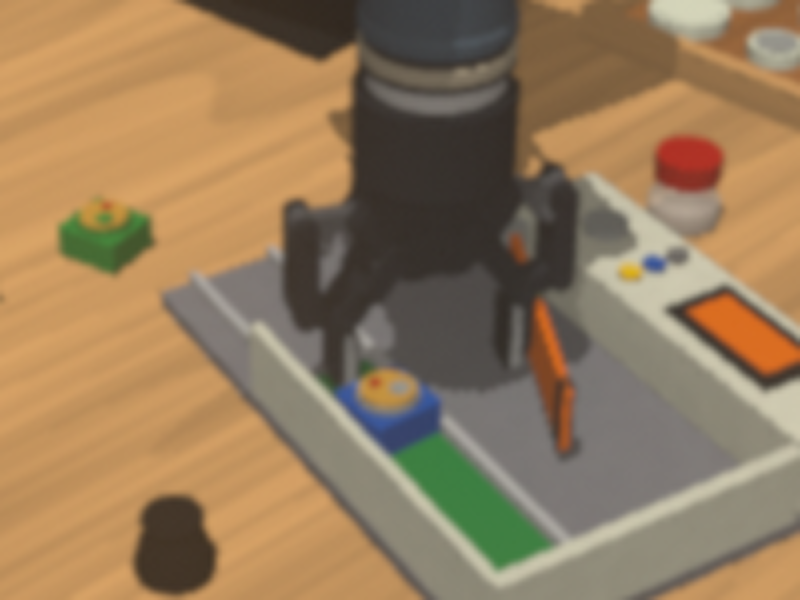

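>>> {"op": "play_rows", "data": {"steps": [[[-0.0046,0.0016,0,0,0,-2.85],[-0.0047,0.0014,0,0,0,-2.85],[-0.0048,0.0011,0,0,0,-2.85],[-0.0048,0.0009,0,0,0,-2.85],[-0.0049,0.0006,0,0,0,-2.85],[-0.0049,0.0004,0,0,0,-2.85],[-0.0049,0.0001,0,0,0,-2.85],[-0.0049,-0.0001,0,0,0,-2.85],[-0.0049,-0.0003,0,0,0,-2.85],[-0.0049,-0.0006,0,0,0,-2.85]]]}}

```text
t: 11.35
tcp_pos: [0.615, 0.0556, 0.0341]
tool_rot: [-0.013, 1.0, -0.001, 0.0]
force: [-4.2, -2.9, 0.2]
finger_gap: 0.885
```

```bash
python3 gate.py; python3 look.py g
```

```text
pred th 1.292097887825576 tip 131.71376155350333 74.3106776735523 contact [0.09404251 0.08248981]
pred th 1.361708694552439 tip 134.01623586237773 83.56325396112379 contact [0.09247032 0.08982317]
side carrier [225.0, 281.9] 0.85 [-158.72518517  -53.41713006   10.        ]
side carrier [378.9, 228.2] 0.76 [124.18686881  -1.72768361  10.        ]
side carrier [228.3, 330.9] 0.74 [-157.68611572 -140.67915586   10.        ]
scene gate_tip [393.5, 226.2] 0.76 [136.341125    81.77615466  55.        ]
scene carrier [356.7, 259.0] 0.85 [133.86609128   3.40938128  10.        ]
scene carrier [262.5, 192.1] 0.68 [-153.20757539  -47.40169601   10.        ]
scene carrier [226.8, 202.6] 0.62 [-156.90965668 -129.03477371   10.        ]
wrist carrier [240.7, 303.0] 0.96 [131.47019634   1.33246789  10.        ]
wrist carrier [625.4, 150.5] 0.65 [-16.83722458 234.15799077  10.        ]
11.8 [ 1.24200463 -3.04881313 -1.58127046] 0.8815704527170385 [0.61590813 0.05626884 0.03458591] bay [[93.38738819 37.58852467 34.58591415]]
psi -11.966815490071383
```

View pics/g_side.png

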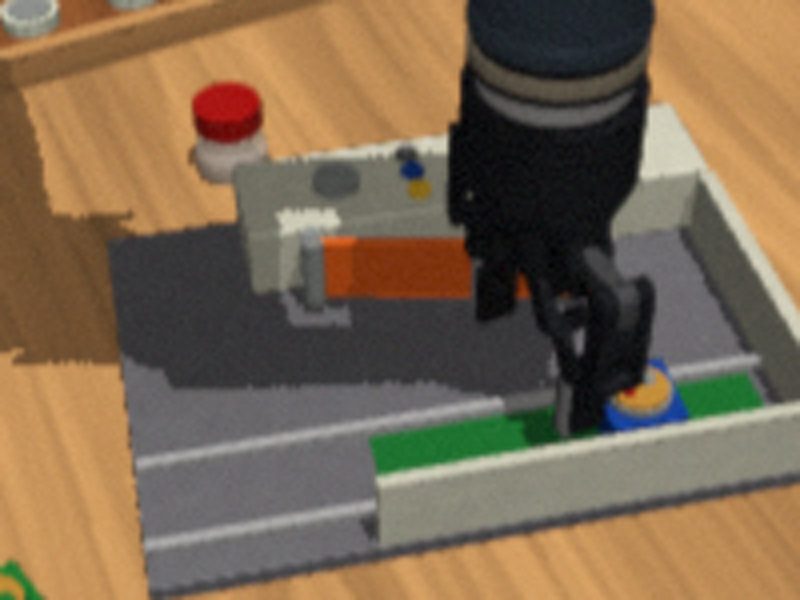

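View pics/g_scene.png

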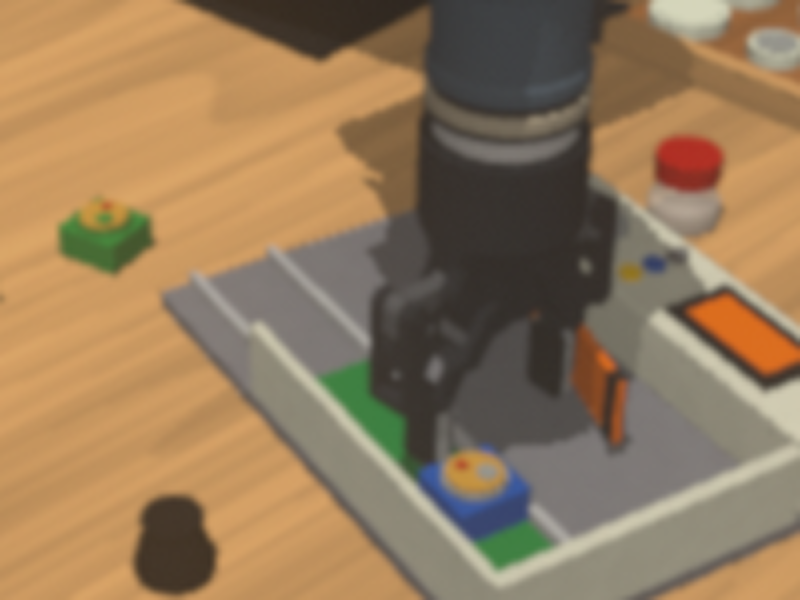

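>>> {"op": "play_rows", "data": {"steps": [[[-0.0025,-0.0005,0,0,0,0],[-0.0025,-0.0005,0,0,0,0],[0,0,0,0,0,0],[0.0025,0.0005,0,0,0,0],[0.0025,0.0005,0,0,0,0],[0,0,0,0,0,0]]]}}

```text
t: 12.65
tcp_pos: [0.6156, 0.0564, 0.0347]
tool_rot: [-0.012, 1.0, -0.0, 0.001]
force: [0.8, -2.5, -0.1]
finger_gap: 0.88
```

```bash
python3 gate.py; python3 look.py h
```

```text
pred th 1.3028085003189607 tip 132.10987471597508 75.72354754762583 contact [0.09463401 0.08342162]
pred th 1.3726103026634437 tip 134.31827247834298 85.02590727320728 contact [0.09307684 0.09075819]
side carrier [230.5, 329.8] 0.94 [-154.42955088 -139.69184439   10.        ]
side carrier [384.0, 225.8] 0.66 [135.34793332   1.67749033  10.        ]
side carrier [225.6, 281.8] 0.62 [-157.7573652   -53.45231387   10.        ]
scene gate_tip [320.5, 226.5] 0.72 [ 66.67541462 -32.54309356  55.        ]
scene gate_tip [391.2, 223.9] 0.68 [128.68152532  82.46369769  55.        ]
scene carrier [261.5, 193.6] 0.89 [-149.06412207  -51.79758934   10.        ]
scene carrier [223.8, 202.2] 0.77 [-161.62882135 -133.87592757   10.        ]
scene carrier [357.1, 260.1] 0.62 [136.68499788   2.33004399  10.        ]
wrist carrier [238.3, 306.8] 0.78 [133.45582203   0.54222905  10.        ]
13.1 [ 0.55124831 -3.55696035  0.49849603] 0.8810011032341005 [0.61480726 0.05662218 0.03443372] bay [[92.24031131 37.73333277 34.43371872]]
psi -11.992646560361791
```

View pics/h_side.png

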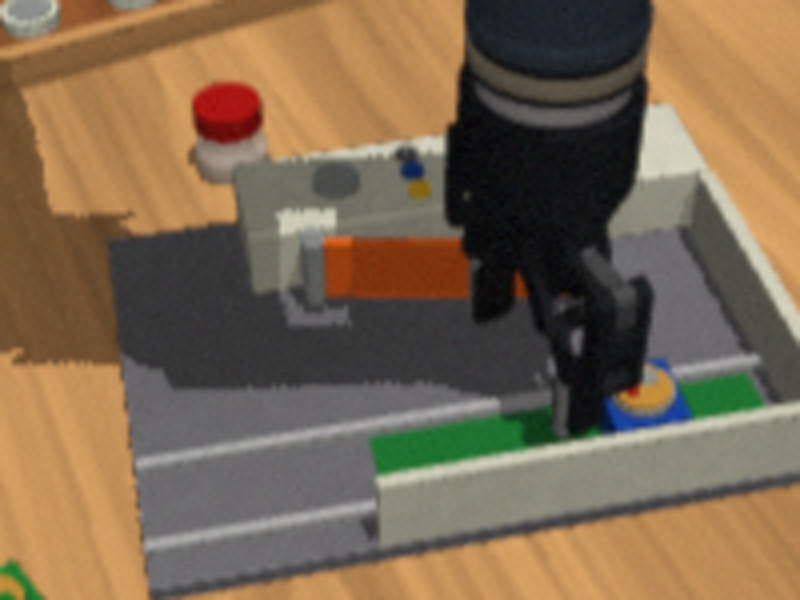

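>>> {"op": "play_rows", "data": {"steps": [[[0.0029,0.0006,0,0,0,0],[0,0,-0.008,0,0,0],[0,0,-0.015,0,0,0],[0,0,-0.025,0,0,0],[0,0,-0.04,0,0,0],[0,0,-0.04,0,0,0],[0,0,-0.02,0,0,0],[0,0,0,0,0,0]]]}}

```text
t: 14.2
tcp_pos: [0.6132, 0.058, 0.1855]
tool_rot: [-0.012, 1.0, 0.0, 0.003]
force: [-0.1, 0.6, -0.7]
finger_gap: 0.882
```

>>> {"op": "play_rows", "data": {"steps": [[[0,0,0,0,0,0],[0,0,0,0,0,0],[0,0,0,0,0,0],[0,0,0,0,0,0],[0,0,0,0,0,0],[0,0,0,0,0,0],[0,0,0,0,0,0],[0,0,0,0,0,0]]]}}

```text
t: 15.2
tcp_pos: [0.6117, 0.0572, 0.1823]
tool_rot: [-0.012, 1.0, -0.0, 0.0]
force: [0.2, 0.3, -0.5]
finger_gap: 0.881
```

```bash
python3 gate.py; python3 look.py i
```

```text
pred th 1.2920148657395967 tip 131.7106320534187 74.29974265221847 contact [0.09063158 0.08345763]
pred th 1.3643740330534666 tip 134.0915532993462 83.92055317908488 contact [0.08907192 0.09079367]
side gate_tip [313.7, 233.0] 0.68 [ -2.34676459 -23.0108751   55.        ]
side carrier [228.4, 330.2] 0.9 [-157.48756786 -139.60643506   10.        ]
side carrier [223.1, 278.3] 0.64 [-161.48280223  -45.58901237   10.        ]
side carrier [381.2, 225.2] 0.61 [130.81581431   4.32957384  10.        ]
scene gate_tip [305.4, 207.6] 0.78 [  0.87287806 -26.62954199  55.        ]
scene carrier [355.0, 259.1] 0.6 [132.46008037   0.62537749  10.        ]
scene carrier [262.3, 190.9] 0.58 [-157.70215236  -45.72177304   10.        ]
scene carrier [221.2, 205.2] 0.54 [-154.21407513 -142.68048813   10.        ]
wrist gate_tip [261.9, 84.6] 0.95 [  4.1067129 -24.954196   55.       ]
wrist carrier [270.8, 221.9] 0.78 [131.06319897  -0.7729644   10.        ]
15.65 [-0.12359581 -0.03200804 -1.05232573] 0.8785825899965243 [0.61166614 0.05719169 0.18229933] bay [[ 89.04802663  37.71532999 182.29932885]]
psi -11.998055053022284
```

View pics/i_side.png

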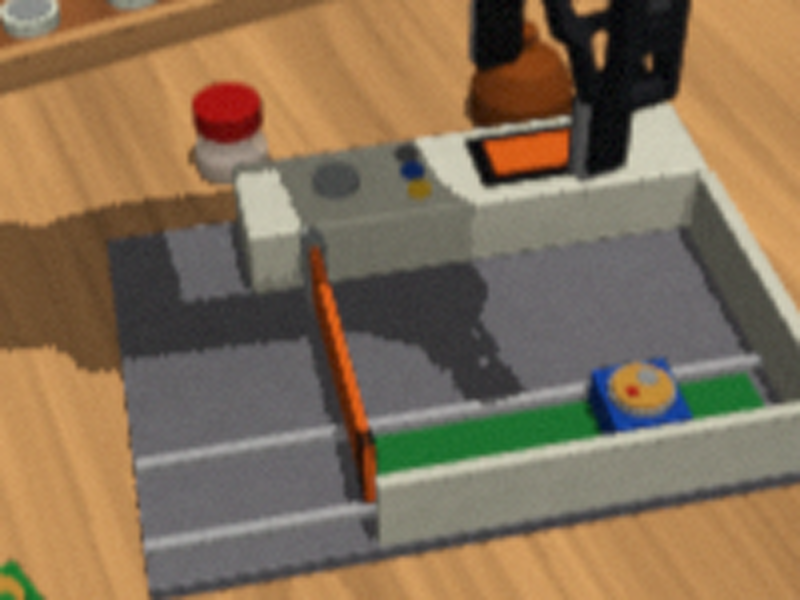

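View pics/i_scene.png

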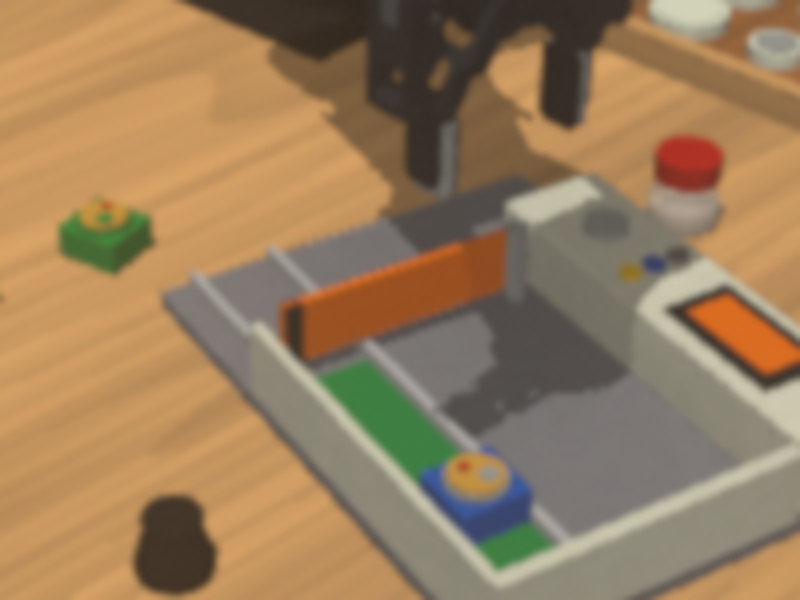

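Gate is shut (tip x between -2 and 4 mm), the carrier stands flat at x ≈ 131–133 mm, and the hand is clear. Handing in.

```bash
python3 -c "
from station import manip
print(manip.sign_off())"
```

```text
the job is handed in; nothing more can be done
None
```

The watch movement is loaded: the blue carrier stands in its lane inside the bay and the gate is shut behind it. I handed the job in at about 15.7 s of the 38 s allowed; sign-off gave no verdict.

I pushed the gate open with one finger until its free end was about 77 mm inwards, with the carrier still 7 mm before the gate plane. The other finger then pushed the carrier through while the gate stayed held open. I backed off, lifted clear, and the gate swung shut.

**Last checks**
- **Carrier:** the three cameras put its centre 131–133 mm past the gate plane, needed 118–190, and y between -1 and 4 mm. It looked flat.
- **Gate:** free end at -2, 1 and 4 mm in the three views, limit 8 mm.
- **Other objects:** the pot and loupe look unmoved. The dome was partly hidden by the hand, but nothing came near it.

**Differences and limits**
- The networks also reported the green look-alikes as the carrier; I ignored those hits.
- Readings of the held gate's tip differed by up to about 10 mm between cameras, well inside the clearances.
- I never measured the contact force between gate and carrier. The pictures and geometry showed them well apart throughout.
- I could not confirm which part of the finger bore on the gate, only that the gate followed it and the wrist felt 3–7 N.

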